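# Open the bayonet fume-filter pot and load a fresh cartridge

## Robot

A 6-joint arm with a two-finger parallel gripper is mounted at the origin on the work surface. World frame = base frame: x ahead of the robot, y to its left, z up, the work surface at z = 0. Lengths are in m, angles in rad, forces in N, time in s.
With the tool pointing down it reaches from about 0.25 to 0.775 m from the base axis. Payload 4 kg.
Tool frame: the origin (TCP) lies at the centre of the arm's flange, where the gripper is bolted on; the fingertips stand 199 mm ahead of it and the grasp point (between the pads) lies 180 mm ahead of it (robot.tcp_to_tips is the z of the fingertips in the tool frame, in m); z points along the fingers, y is the line along which they close (so a half turn about z gives the same grasp; the last joint's range is limited). The gripper opens to 94 mm and grips with 3 to 60 N. Pads are 16 mm wide; open, the fingers measure 119 mm over their backs; the gripper's body (75 mm by 177 mm) begins 78 mm behind the grasp point.
Start: joints at [-1.39, 0.087, 1.371, -0, 1.684, -0.103], TCP at [0.154, -0.528, 0.405] pointing down, gripper open.
Joint ranges: [-3.1, 3.1], [-0.76, 2.03], [0.27, 2.55], [-1.08, 4.22], [0.17, 2.65], [-2.57, 2.57]. Speed limits (rad/s): [2.79, 2.79, 3.14, 3.14, 3.14, 3.14].

## Interface

Orientations are given as [roll, pitch, yaw] about the fixed x, y, z axes, in that order (R = Rz(yaw) Ry(pitch) Rx(roll)).
In Python, from bench import robot gives the robot as it stands.
- The arm moves only by the tool play_rows, never from a script. Its arguments are lists of equal length, an entry for each row: "translation": the shift along the tool's x, y, z scaled (see below), a list of three; "twist": the turn, a rotation vector about the tool's x, y, z scaled (see below), a list of three; "gripper": the opening, from -1 (shut) to 1 (fully open). A call has 1 to 8 rows; each row shifts and turns the commanded pose from where the row before left it, along the tool's axes as they then stand; what a row does not reach is not made up. The controller multiplies each number of a shift by 0.04 m and each number of a turn by 0.1 rad. A row lasts 1/10 s, in which the tool goes at most 50 mm and 8.59 degrees, less where a joint would pass 70% of its speed; a pose out of reach is approached as far as the arm can. A call with a number of a shift or a turn outside -1 to 1 is refused whole. A call with a gripper value outside its range is refused whole. The fingers move at their own pace and stop on an object; the grip force is fixed at half the most. Time passes only in rows, so rows that do not move let the fingers close. It gives the time, the measured TCP pose, the force, the opening and the grip force at its end, in the units of the state.
- robot.get_obs(): the state, without advancing time (a new reading comes with each control period).
- robot.snapshot(name): name is "scene" or "top" or "wrist"; returns the picture (420x560x3 uint8, red, green, blue); there is no depth.
- robot.camera_model(name): a dict with "camera_matrix" (3x3 intrinsics, pixels), "rvec" (rotation vector, rad) and "tvec" (3), from world to camera coordinates, as OpenCV has them. Camera axes: x right, y down, z forward; pixel columns grow to the right and rows downward; lengths in m; the calibration is good to about 2 mm. A picture is of the moment at which its call begins: read the wrist's pose just before it. camera_model takes no time and is no camera call; for the wrist camera it gives the pose at the moment of the call.
- robot.close_job(): hands the job in; it is judged then, once.
Trained networks look in the newest picture that a camera, given by its name, has taken for a name from the list of things; names that differ only in an ending like _2 or _b are one class to them, and where a whole thing is asked for, a point or a joint stands for the part that bears it (a point fixed in the world has none). Each returns a list of dicts, best first, with "score" (0 to 1); they miss things now and then, are a little off and sometimes report something else, mostly with a low value. They report only what shows in the picture. A call takes as long as a camera call. They do not tell look-alikes from the thing itself.
- robot.recognise(name, camera): "centre" ([x, y, z] in m, in world coordinates, good to about 4 mm: the middle of the surface that is visible of it).
- robot.spot_point(name, camera): "centre" ([x, y, z] in m, in world coordinates, good to about 4 mm: a listed point, or the origin of a listed thing).
The state is a dict: "time": time; "joint_positions": joint angles; "qvel": joint speeds; "joint_torque": joint torques, N m; "tool_pos": TCP position; "ee_rot": TCP orientation; "wrist_force": force on the tool from outside, world axes, zero at the start; "wrist_torque": the same for the moment, N m; "width": finger opening in m; "finger_force": force on a finger pad.
Only numpy, scipy, OpenCV 4.12 (cv2) and the standard library are available. Lean on these libraries where they do the work, as an engineer would, in place of code of your own. Each camera call takes 0.05 s, during which the arm holds its last target. There are 200 camera calls.

## Task

Load the fume filter: press the blue cover down on its spring, turn it a quarter turn anticlockwise to free it, lift it off and stand it right way up on the blue cloth mat. Then take the fresh filter cartridge (green frame, white media) from the black rack and slide it down into the slot in the open pot until it is fully home. Do not slam or force the cover, and leave the used cartridge (black frame, brown media), the bottle and the screwdriver alone.

Things in the scene. Friction and masses are not known exactly. Their poses are not given: they have to be found in the camera images.
- pot: Fixed round galvanised filter pot, 141 mm diameter, wall 106 mm high; origin: centre of its underside on the bench, z up. Two dark hooked lugs on the rim, on its +x and -x sides, top at 123 mm, r 58.5 to 70.5 mm: each spans -20 to +58 deg anticlockwise from +x or -x. Under the roof: a notch (-15 to +15 deg, closed end clockwise), then a lip 3.5 mm lower up to 58 deg, then open.
- cover: Loose blue steel bayonet cover, about 0.25 kg. Origin: centre of its underside. Flange 112 mm dia, 6 mm thick; two steel ears 20 mm wide on its +x and -x sides, 129 mm over both. Crown 86 mm dia, top 32 mm above the origin; on it a yellow grip bar along x, 70 long, 18 thick (y), 26 high (top at 57 mm). Starts locked: its underside 112 mm above the pot's, ears in the notches, x along the pot's x.
- cover_crown (a point): Centre of the crown's flat top, at the foot of the yellow bar, 32 mm above the cover's underside, cover's axes. Fingertips gripping the bar can bear down on it. To free: press down over 4 mm (it bottoms at 6 mm), keep it down while turning anticlockwise from above about 85 deg (ears clear the lugs from 70 deg, free to 140), then lift straight up; side play is about 2.5 mm.
- gasket (a joint): Height of the black sprung gasket ring (93 to 112 mm dia) under the cover, m: about 0 locked, negative when pressed down, solid stop at -0.006, +0.004 when free. Spring 0.9 N/mm: pushes the cover up with about 9 N locked, 14 N at the stop, so pressing takes about 12 N, then it goes solid. Without the press the ears stay in their notches and the cover cannot turn.
- slot_mouth (a point): Centre of the mouth of the slot in the white core of the pot, 104 mm above the bench, under the cover; pot's axes. The slot is 72 mm (pot x) by 18 mm (pot y), 80 mm deep, upright, 2 mm longer and wider than a cartridge; core top 88 by 34 mm. The gasket's inner edge is at 46 mm radius, its top at 116 mm when free.
- slot_floor (a point): Centre of the floor of the slot, 24 mm above the bench; pot's axes. The foot of a cartridge that is fully home stands here; its top 28 mm then sticks out of the slot.
- mat: Fixed blue cloth mat, 180 x 180 x 4 mm, flat on the bench; origin: centre of its underside. The cover must stand upright near its middle.
- rack: Fixed black plastic rack block, 110 (x) x 130 (y) x 45 mm; origin: centre of its underside. Two slots along x, 73 x 19 mm, 37 mm deep (floor 8 mm above the bench), centres at y = +37.5 and -37.5 mm; a cartridge stands upright in each.
- fresh: Fresh filter cartridge, green frame and white media, loose, about 0.16 kg: upright slab 70 (x) x 16 (y) x 108 mm (z); lowest 12 mm taper to 64 x 10 at the foot. Origin: centre of its foot, z up. Same either way round about z. Starts in either slot of the rack, foot 8 mm above the bench, top 116 mm.
- used: Used filter cartridge, black frame and brown media, same shape as the fresh one, in the other slot of the rack. Leave it.
- flux: White bottle with red cap, 48 mm dia, 115 mm high, standing on the bench beyond the pot; origin: centre of its foot. Leave it.
- driver: Red screwdriver lying on the bench beyond the pot, about 190 mm long, 26 mm thick, along its x; origin: near its middle, at bench level. Leave it.
There are look-alikes about, which are no part of the job. What is shaped like the cover but red is not meant.

How it is judged:
On the way, in this order (a step that is already met when the one before it is completed fails the run):
1. the cover has been pressed down on its spring (gasket pushed down at least 2.5 mm) (value of joint gasket below -0.0025 m), for 0.05 s.
2. the cover stands on the mat (z of cover in the frame of mat below 0.008 m and horizontal distance between cover and mat below 0.07 m and angle between cover's own z axis and vertical below 0.1 rad and contact force between the fingers and cover below 0.1 N), for 0.2 s.
At the end, for the whole second after the job is handed in: The cover stands upright (within 0.1 rad) at rest on the mat, its centre within 70 mm of the mat's centre; the fresh cartridge stands in the pot's slot, its foot within 4 mm of the slot floor and 5 mm of its centre, upright and at rest (z of cover in the frame of mat between 0.001 and 0.008 m and horizontal distance between cover and mat below 0.07 m and angle between cover's own z axis and vertical below 0.1 rad and linear speed of each of cover, fresh below 0.02 m/s and horizontal distance between fresh and slot_floor below 0.005 m and z of fresh in the frame of slot_floor below 0.004 m and angle between fresh's own z axis and vertical below 0.08 rad and angle between the x axis of fresh and the x axis of pot, either way round below 0.12 rad); the robot touches nothing.
It fails at once if the cover was slammed or forced: more than 100 N between the cover and the pot with its gasket (contact force between cover and pot above 100 N).
It fails at once if the used cartridge was moved more than 20 mm (distance of used from where it was at the start of the episode above 0.02 m).
It fails at once if the bottle was moved more than 30 mm or tipped (distance of flux from where it was at the start of the episode above 0.03 m or angle between flux's own z axis and vertical above 0.3 rad).
It fails at once if the screwdriver was moved more than 30 mm (distance of driver from where it was at the start of the episode above 0.03 m).
It also fails if it takes over 72 s, if anything falls off the work surface, if the arm or the gripper's body presses on something with over 40 N, if the wrist force passes 120 N, or if a joint passes its speed limit or range.

## Working session

There is one attempt and no reset: what is moved stays moved. The work goes in short steps, Python scripts to look and compute and a tool call to move; the robot and the scene stay as the last step left them, time stands still between calls to the robot, and variables do not carry over. Pictures are saved under pics/ and viewed, at most 11 in all, crops included, and the job is handed in when it is done.

Besides the shell and the picture viewer there is one more tool, called after "Request:" as name(argument=value, ...) on one line, values as JSON. play_rows: Moves the arm, as the interface text tells. Its arguments: {"type":"object","properties":{"translation":{"type":"array","items":{"type":"array","items":{"type":"number","minimum":-1,"maximum":1}}},"twist":{"type":"array","items":{"type":"array","items":{"type":"number","minimum":-1,"maximum":1}}},"gripper":{"type":"array","items":{"type":"number"}}},"required":["translation","twist","gripper"]}

```bash
mkdir -p pics; ls; cat > h.py <<'E'
from bench import robot
import numpy as np, cv2
from scipy.spatial.transform import Rotation as R
def snap(cam,fn=None):
    im=robot.snapshot(cam)
    if fn: cv2.imwrite('pics/'+fn,cv2.cvtColor(im,cv2.COLOR_RGB2BGR))
    return im
def cam(c):
    m=robot.camera_model(c); return np.array(m['camera_matrix']),np.array(m['rvec'],float),np.array(m['tvec'],float)
def proj(c,P):
    K,r,t=cam(c); return cv2.projectPoints(np.array(P,float).reshape(-1,3),r,t,K,None)[0].reshape(-1,2)
def unproj(c,uv,z):
    K,r,t=cam(c); Rm=cv2.Rodrigues(r)[0]; C=-Rm.T@t.ravel()
    d=(Rm.T@np.linalg.inv(K)@np.c_[np.array(uv,float).reshape(-1,2),np.ones(len(np.array(uv).reshape(-1,2)))].T).T
    return C+d*((z-C[2])/d[:,2])[:,None]
E
python3 - <<'E'
from h import *
a=snap('scene');b=snap('top')
cv2.imwrite('pics/a.png',cv2.cvtColor(cv2.resize(np.hstack([a,b]),(800,300),interpolation=cv2.INTER_AREA),cv2.COLOR_RGB2BGR))
cv2.imwrite('pics/top.png',cv2.cvtColor(b,cv2.COLOR_RGB2BGR))
for n in ['pot','cover','cover_crown','mat','rack','fresh','used','flux','driver']:
    for c in ['top']:
        for d in robot.spot_point(n,c)[:3]: print(n,c,np.round(d['centre'],3),round(d['score'],2),proj(c,d['centre']).round()[0])
o=robot.get_obs();print(o)
E
```

```text
pics
cover top [ 0.798 -0.011 -0.   ] 0.78 [280. 124.]
cover top [0.328 0.104 0.002] 0.77 [245. 281.]
cover top [ 0.317  0.304 -0.003] 0.68 [177. 285.]
cover_crown top [ 0.793 -0.016  0.035] 0.93 [283. 123.]
cover_crown top [0.328 0.104 0.03 ] 0.88 [244. 281.]
cover_crown top [0.31  0.313 0.034] 0.84 [172. 289.]
mat top [ 0.536  0.287 -0.001] 0.76 [183. 212.]
rack top [ 0.515 -0.303  0.004] 0.63 [380. 216.]
fresh top [ 0.506 -0.269  0.005] 0.55 [368. 219.]
used top [ 0.524 -0.344  0.009] 0.75 [394. 212.]
flux top [ 0.75   0.139 -0.   ] 0.57 [231. 141.]
driver top [ 0.687 -0.166  0.001] 0.79 [332. 160.]
{'time': 0.55, 'joint_positions': array([-1.39010417e+00,  8.71753716e-02,  1.37070618e+00, -2.51595988e-05,
        1.68358643e+00, -1.03081348e-01]), 'qvel': array([-0.00132789,  0.00069339, -0.00025005, -0.00060715,  0.00275882,
       -0.00078752]), 'joint_torque': array([-6.03914596e-04, -3.39703667e+01, -3.02347147e+01,  7.17257825e-02,
        2.40309723e-02, -1.91148098e-05]), 'tool_pos': array([ 0.15398986, -0.5279971 ,  0.40471621]), 'ee_rot': array([3.14147122e+00, 3.76948638e-05, 2.83770670e-01]), 'wrist_force': array([0.49919957, 0.89244473, 0.12730152]), 'wrist_torque': array([-0.0149063 ,  0.00852946, -0.03746668]), 'finger_force': 0.0, 'width': 0.09431433742153442}
```

View pics/a.png

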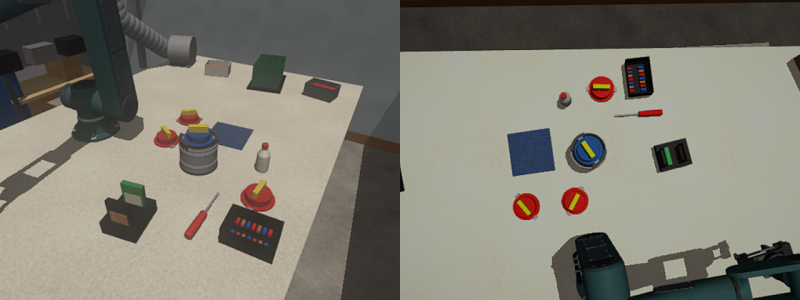

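View pics/top.png

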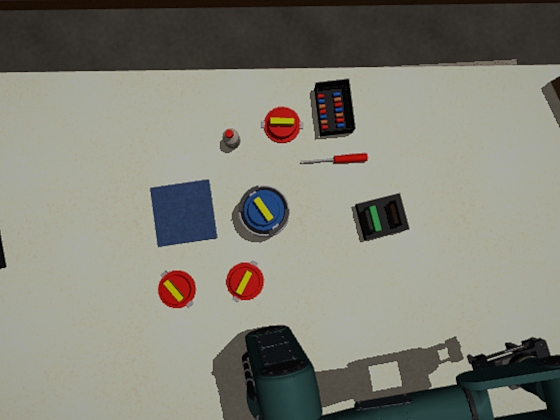

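The blue cover is on the pot at (264,210). The look-alikes are the red covers at (282,123), (245,281) and (177,288), so I choose the blue one. The fresh cartridge is the green strip at (375,218), and the used one is the dark strip at (395,212).

```bash
python3 - <<'E'
from h import *
b=cv2.imread('pics/top.png');hsv=cv2.cvtColor(b,cv2.COLOR_BGR2HSV)
def blob(lo,hi,near,r):
    m=cv2.inRange(hsv,lo,hi);k=np.zeros_like(m);cv2.circle(k,near,r,255,-1);m&=k
    pts=np.argwhere(m)[:,::-1].astype(float); return pts
def rect(pts,z):
    P=unproj('top',pts,z)[:,:2].astype(np.float32); return P.mean(0),cv2.minAreaRect(P), 
for n,lo,hi,near,r,z in [('bar',(22,120,100),(35,255,255),(264,210),25,.169),('mat',(100,80,40),(125,255,255),(183,212),48,.004),('fresh',(50,80,40),(85,255,255),(375,218),25,.116)]:
    p=blob(lo,hi,near,r); P=unproj('top',p,z)[:,:2]; c=P.mean(0); w,v=np.linalg.eigh(np.cov(P.T)); d=v[:,1]
    print(n,len(p),c.round(4),'axis deg',np.degrees(np.arctan2(d[1],d[0]))%180, cv2.minAreaRect(P.astype(np.float32)))
z=cv2.resize(b[180:240,235:295],(480,480),interpolation=cv2.INTER_CUBIC); cv2.imwrite('pics/crop.png',z)
E
```

```text
bar 170 [0.5305 0.0416] axis deg 34.01021249521156 ((0.530339777469635, 0.0414527952671051), (0.06839367002248764, 0.017502401024103165), 34.10874557495117)
mat 3466 [0.5328 0.285 ] axis deg 28.379027231902967 ((0.5330475568771362, 0.2849394679069519), (0.17724056541919708, 0.1761871874332428), 7.533479690551758)
fresh 185 [ 0.5031 -0.2673] axis deg 13.032419707316421 ((0.503149688243866, -0.2671472728252411), (0.07248921692371368, 0.019400209188461304), 13.133581161499023)
```

View pics/crop.png

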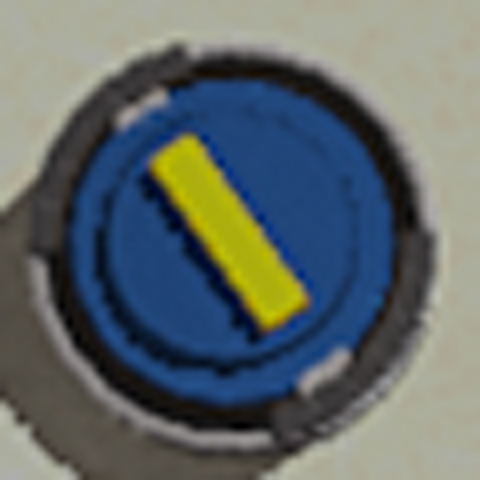

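Request:
play_rows(translation=[[0.4,-0.35,-0.14],[0.8,-0.7,-0.14],[0.8,-0.7,-0.14],[0.8,-0.7,-0.14],[0.8,-0.7,-0.14],[0.8,-0.7,-0.14],[0.8,-0.7,-0.14],[0.8,-0.7,-0.14]], twist=[[0,0,0],[0,0,0],[0,0,0],[0,0,0],[0,0,0],[0,0,0],[0,0,0],[0,0,0]], gripper=[1,1,1,1,1,1,1,1])

```text
time: 1.35
tool_pos: [0.326, -0.2575, 0.45]
ee_rot: [3.141, -0.001, 0.283]
wrist_force: [0.4, 0.0, 0.4]
width: 0.0941
finger_force: 0.0
```

Request:
play_rows(translation=[[0.8,-0.7,0],[0.8,-0.7,0],[0.8,-0.7,0],[0.8,-0.7,0],[0.8,-0.7,0],[0.8,-0.7,0],[0.8,-0.7,0],[0.4,-0.35,0]], twist=[[0,0,0],[0,0,0],[0,0,0],[0,0,0],[0,0,0],[0,0,0],[0,0,0],[0,0,0]], gripper=[1,1,1,1,1,1,1,1])

```text
time: 2.15
tool_pos: [0.4982, 0.0123, 0.4493]
ee_rot: [-3.141, -0.0, 0.287]
wrist_force: [-0.2, 0.3, 0.7]
width: 0.0941
finger_force: 0.0
```

Request:
play_rows(translation=[[0.6,-0.5,0],[0,0,0],[0,0,0],[0,0,0],[0,0,0]], twist=[[0,0,-0.6],[0,0,-1],[0,0,-1],[0,0,-0.5],[0,0,0]], gripper=[1,1,1,1,1])

```text
time: 2.65
tool_pos: [0.5147, 0.0357, 0.4495]
ee_rot: [3.141, -0.0, 0.594]
wrist_force: [0.8, 0.5, 0.2]
width: 0.0938
finger_force: 0.0
```

```bash
cat >> h.py <<'E'
def go(p,yaw):
    "remaining shift in tool axes (units of 0.04 m) and twist (0.1 rad) to reach p, yaw"
    o=robot.get_obs(); Rm=R.from_euler('xyz',o['ee_rot']).as_matrix()
    dy=(yaw-o['ee_rot'][2]+np.pi/2)%np.pi-np.pi/2
    print('at',o['tool_pos'].round(4),o['ee_rot'].round(4),'t',o['time'],'q',o['joint_positions'].round(2),'w',o['width'].round(4),'F',o['wrist_force'].round(1))
    print('shift units',(Rm.T@(np.array(p)-o['tool_pos'])/.04).round(2),'twist units',round(-dy/.1,2))
def axis(c,im,lo,hi,z,near=None,r=999):
    hsv=cv2.cvtColor(im,cv2.COLOR_RGB2HSV); m=cv2.inRange(hsv,lo,hi)
    if near is not None:
        k=np.zeros_like(m);cv2.circle(k,tuple(int(v) for v in near),r,255,-1);m&=k
    n,l,s,_=cv2.connectedComponentsWithStats(m); i=1+np.argmax(s[1:,4]); px=np.argwhere(l==i)[:,::-1]
    P=unproj(c,px,z)[:,:2].astype(np.float32); q=cv2.minAreaRect(P); w,v=np.linalg.eigh(np.cov(P.T)); d=v[:,1]
    print('blob',len(px),px.mean(0).round(),'c',P.mean(0).round(4),'rect',np.round(q[0],4),np.round(q[1],4),'axis deg',round(np.degrees(np.arctan2(d[1],d[0]))%180,2))
E
python3 - <<'E'
from h import *
im=snap('wrist','w1.png'); axis('wrist',im,(22,120,80),(35,255,255),.169,proj('wrist',[.5305,.0416,.169])[0],150)
go([.5305,.0416,.343],.594)
E
```

```text
blob 2317 [281. 186.] c [0.534  0.0445] rect [0.533 0.044] [0.0685 0.0169] axis deg 34.44Traceback (most recent call last):
  File "<stdin>", line 3, in <module>
  File "h.py", line 20, in go
    print('at',o['tool_pos'].round(4),o['ee_rot'].round(4),'t',o['time'],'q',o['joint_positions'].round(2),'w',o['width'].round(4),'F',o['wrist_force'].round(1))
                                                                                                               ^^^^^^^^^^^^^^^^
AttributeError: 'float' object has no attribute 'round'
```

View pics/w1.png

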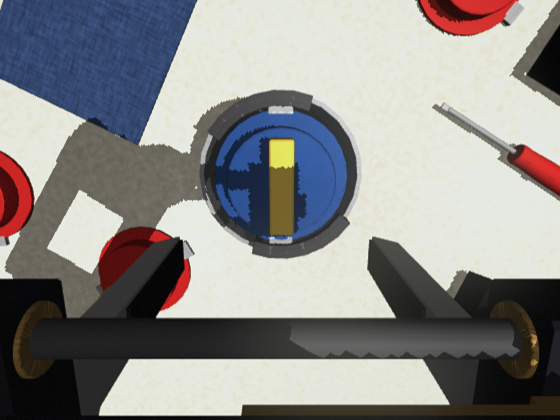

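```bash
sed -i "s/o\['width'\].round(4)/round(o['width'],4)/" h.py
python3 - <<'E'
from h import *
go([.532,.043,.348],.598)
E
```

```text
at [0.5146 0.0356 0.4495] [ 3.1414e+00 -1.0000e-04  5.9290e-01] t 2.7 q [-0.04  0.01  1.37 -0.    1.77  0.94] w 0.094 F [ 0.1 -0.3  0.1]
shift units [0.46 0.09 2.54] twist units -0.05
```

Request:
play_rows(translation=[[0.46,0.09,0],[0,0,0.6],[0,0,0.7],[0,0,0.5],[0,0,0],[0,0,0]], twist=[[0,0,-0.05],[0,0,0],[0,0,0],[0,0,0],[0,0,0],[0,0,0]], gripper=[1,1,1,1,1,1])

```text
time: 3.3
tool_pos: [0.5319, 0.0427, 0.3778]
ee_rot: [3.142, 0.0, 0.598]
wrist_force: [0.3, 0.7, -0.1]
width: 0.0936
finger_force: 0.0
```

```bash

python3 - <<'E'
from h import *
im=snap('wrist','w2.png'); axis('wrist',im,(22,120,60),(35,255,255),.169,proj('wrist',[.532,.043,.169])[0],150)
print([(d['centre'],d['score']) for d in robot.spot_point('cover_crown','wrist')][:2])
go([.532,.043,.348],.598)
E
```

```text
blob 4205 [276. 241.] c [0.5355 0.0453] rect [0.5346 0.0446] [0.0727 0.0178] axis deg 34.26
[([0.5319, 0.0424, 0.1414], 0.63)]
at [0.5322 0.0428 0.3794] [ 3.1397e+00 -2.6000e-03  5.9840e-01] t 3.4 q [-0.03  0.06  1.45 -0.    1.63  0.95] w 0.0939 F [-0.2  0.   0.8]
shift units [-0.   -0.01  0.78] twist units 0.0
```

Request:
play_rows(translation=[[0,0,0.4],[0,0,0.38],[0,0,0],[0,0,0],[0,0,0],[0,0,0],[0,0,0],[0,0,0]], twist=[[0,0,0],[0,0,0],[0,0,0],[0,0,0],[0,0,0],[0,0,0],[0,0,0],[0,0,0]], gripper=[1,1,0.2,-0.3,-1,-1,-1,-1])

```text
time: 4.2
tool_pos: [0.532, 0.0428, 0.3466]
ee_rot: [3.141, -0.0, 0.599]
wrist_force: [0.6, -0.1, -0.4]
width: 0.0494
finger_force: 0.0
```

Request:
play_rows(translation=[[0,0,0],[0,0,0],[0,0,0],[0,0,0],[0,0,0],[0,0,0]], twist=[[0,0,0],[0,0,0],[0,0,0],[0,0,0],[0,0,0],[0,0,0]], gripper=[-1,-1,-1,-1,-1,-1])

```text
time: 4.8
tool_pos: [0.532, 0.0426, 0.3463]
ee_rot: [3.141, -0.0, 0.599]
wrist_force: [2.1, -0.3, -0.4]
width: 0.0175
finger_force: 30.0
```

Request:
play_rows(translation=[[0,0,0.04],[0,0,0.03],[0,0,0.03],[0,0,0]], twist=[[0,0,0],[0,0,0],[0,0,0],[0,0,0]], gripper=[-1,-1,-1,-1])

```text
time: 5.2
tool_pos: [0.5318, 0.0427, 0.3443]
ee_rot: [3.14, -0.001, 0.599]
wrist_force: [-2.8, -0.5, 6.2]
width: 0.018
finger_force: 30.0
```

Request:
play_rows(translation=[[0,0,0.02],[0,0,0],[0,0,0]], twist=[[0,0,0],[0,0,0],[0,0,0]], gripper=[-1,-1,-1])

```text
time: 5.5
tool_pos: [0.5317, 0.0427, 0.3439]
ee_rot: [3.14, -0.001, 0.599]
wrist_force: [-2.4, -2.4, 8.4]
width: 0.0174
finger_force: 30.0
```

Request:
play_rows(translation=[[0,0,0.03],[0,0,0.03],[0,0,0],[0,0,0]], twist=[[0,0,0],[0,0,0],[0,0,0],[0,0,0]], gripper=[-1,-1,-1,-1])

```text
time: 5.9
tool_pos: [0.5317, 0.0427, 0.3419]
ee_rot: [3.14, -0.001, 0.599]
wrist_force: [-3.0, -1.7, 9.7]
width: 0.0181
finger_force: 30.0
```

Request:
play_rows(translation=[[0,0,0.03],[0,0,0.03],[0,0,0],[0,0,0]], twist=[[0,0,0],[0,0,0],[0,0,0],[0,0,0]], gripper=[-1,-1,-1,-1])

```text
time: 6.3
tool_pos: [0.5316, 0.0427, 0.3402]
ee_rot: [3.14, -0.002, 0.599]
wrist_force: [-4.8, -1.5, 12.7]
width: 0.0178
finger_force: 30.0
```

Request:
play_rows(translation=[[0,0,0.04],[0,0,0.04],[0,0,0],[0,0,0]], twist=[[0,0,0],[0,0,0],[0,0,0],[0,0,0]], gripper=[-1,-1,-1,-1])

```text
time: 6.7
tool_pos: [0.5314, 0.0428, 0.3401]
ee_rot: [3.138, -0.003, 0.599]
wrist_force: [-8.4, -1.7, 22.5]
width: 0.0179
finger_force: 30.0
```

Request:
play_rows(translation=[[0,0,-0.02],[0,0,0],[0,0,0],[0,0,0],[0,0,0],[0,0,0]], twist=[[0,0,0],[0,0,-0.5],[0,0,-0.5],[0,0,-0.5],[0,0,-0.5],[0,0,0]], gripper=[-1,-1,-1,-1,-1,-1])

```text
time: 7.3
tool_pos: [0.5326, 0.0428, 0.3401]
ee_rot: [3.135, -0.006, 0.799]
wrist_force: [-2.1, -1.2, 16.4]
width: 0.0179
finger_force: 30.1
```

```bash
python3 - <<'E'
from h import *
go([.5316,.0427,.340],.599+1.48); print(robot.get_obs()['wrist_torque'])
E
```

```text
at [0.5326 0.0428 0.3401] [ 3.135  -0.0064  0.7986] t 7.3 q [-0.03  0.07  1.52  0.    1.55  0.75] w 0.0179 F [-2.1 -1.2 16.4]
shift units [-0.02 -0.02  0.  ] twist units -12.8
[-0.05248068  0.58000494 -0.27132976]
```

Request:
play_rows(translation=[[0,0,0],[0,0,0],[0,0,0],[0,0,0],[0,0,0],[0,0,0],[0,0,0],[0,0,0]], twist=[[0,0,-0.7],[0,0,-0.8],[0,0,-0.8],[0,0,-0.8],[0,0,-0.8],[0,0,-0.8],[0,0,-0.8],[0,0,0]], gripper=[-1,-1,-1,-1,-1,-1,-1,-1])

```text
time: 8.1
tool_pos: [0.5327, 0.0427, 0.3401]
ee_rot: [3.132, -0.002, 1.349]
wrist_force: [-1.3, 0.2, 17.1]
width: 0.0182
finger_force: 30.1
```

Request:
play_rows(translation=[[0,0,0],[0,0,0],[0,0,0],[0,0,0],[0,0,0],[0,0,0],[0,0,0],[0,0,0]], twist=[[0,0,-0.8],[0,0,-0.8],[0,0,-0.8],[0,0,-0.8],[0,0,-0.8],[0,0,-0.8],[0,0,-0.8],[0,0,0]], gripper=[-1,-1,-1,-1,-1,-1,-1,-1])

```text
time: 8.9
tool_pos: [0.5327, 0.0426, 0.3401]
ee_rot: [3.133, 0.004, 1.909]
wrist_force: [-0.9, -1.6, 16.3]
width: 0.0178
finger_force: 30.1
```

Request:
play_rows(translation=[[0,0,0],[0,0,0],[0,0,0]], twist=[[0,0,-0.8],[0,0,-0.8],[0,0,0]], gripper=[-1,-1,-1])

```text
time: 9.2
tool_pos: [0.5327, 0.0426, 0.3401]
ee_rot: [3.134, 0.005, 2.069]
wrist_force: [-1.1, -1.8, 16.0]
width: 0.0174
finger_force: 30.1
```

```bash
python3 - <<'E'
from h import *
go([.5316,.0427,.340],.599+1.48); print(robot.get_obs()['wrist_torque']);snap('top','t2.png');
im=snap('top');axis('top',im,(22,120,80),(35,255,255),.169,(264,210),25)
E
```

```text
at [0.5327 0.0426 0.3401] [3.1338 0.0053 2.069 ] t 9.2 q [-0.03  0.07  1.52 -0.    1.54 -0.52] w 0.0174 F [-1.1 -1.8 16. ]
shift units [ 0.02 -0.02  0.  ] twist units -0.1
[-0.20334572  0.48582757 -0.22499541]Traceback (most recent call last):
  File "<stdin>", line 3, in <module>
  File "h.py", line 26, in axis
    n,l,s,_=cv2.connectedComponentsWithStats(m); i=1+np.argmax(s[1:,4]); px=np.argwhere(l==i)[:,::-1]
                                                     ~~~~~~~~~^^^^^^^^^
    return _wrapfunc(a, 'argmax', axis=axis, out=out, **kwds)
    return bound(*args, **kwds)
ValueError: attempt to get argmax of an empty sequence
```

Request:
play_rows(translation=[[0,0,-0.1],[0,0,-0.1],[0,0,-0.1],[0,0,-0.1],[0,0,-0.1],[0,0,0]], twist=[[0,0,0],[0,0,0],[0,0,0],[0,0,0],[0,0,0],[0,0,0]], gripper=[-1,-1,-1,-1,-1,-1])

```text
time: 9.9
tool_pos: [0.5316, 0.0429, 0.3534]
ee_rot: [-3.14, -0.001, 2.069]
wrist_force: [-0.1, -0.5, -2.0]
width: 0.018
finger_force: 30.0
```

Request:
play_rows(translation=[[0,0,-0.4],[0,0,-0.6],[0,0,-0.6],[0,0,0],[0.3,0.17,0],[0.7,0.39,0],[0.7,0.39,0],[0.7,0.39,0]], twist=[[0,0,0],[0,0,0],[0,0,0],[0,0,0],[0,0,0],[0,0,0],[0,0,0],[0,0,0]], gripper=[-1,-1,-1,-1,-1,-1,-1,-1])

```text
time: 10.7
tool_pos: [0.5327, 0.1546, 0.4151]
ee_rot: [-3.137, -0.002, 2.069]
wrist_force: [0.6, 0.2, -1.9]
width: 0.0174
finger_force: 30.0
```

Request:
play_rows(translation=[[0.7,0.39,0],[0.7,0.39,0],[0.7,0.39,0],[0.5,0.27,0],[0.3,0.17,0],[0,0,0]], twist=[[0,0,0],[0,0,0],[0,0,0],[0,0,0],[0,0,0],[0,0,0]], gripper=[-1,-1,-1,-1,-1,-1])

```text
time: 11.3
tool_pos: [0.5338, 0.2874, 0.4158]
ee_rot: [-3.138, -0.001, 2.072]
wrist_force: [-0.2, -0.2, -2.0]
width: 0.0177
finger_force: 30.0
```

```bash
python3 - <<'E'
from h import *
go([.533,.285,.24],2.07); im=snap('top','t3.png'); K=im[140:300,120:320]; im2=snap('scene')
cv2.imwrite('pics/t3.png',cv2.cvtColor(np.hstack([cv2.resize(K,(400,320)),cv2.resize(im2[150:310,200:400],(400,320))]),cv2.COLOR_RGB2BGR))
E
```

```text
at [0.5338 0.2874 0.4158] [-3.1376e+00 -8.0000e-04  2.0717e+00] t 11.3 q [ 0.4   0.21  1.21  0.    1.73 -0.1 ] w 0.0177 F [-0.2 -0.2 -2. ]
shift units [-0.05 -0.03  4.39] twist units 0.02
```

View pics/t3.png

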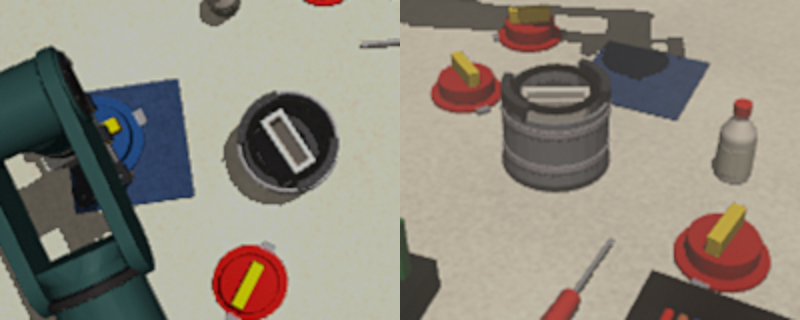

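The cover is held over the mat, and the pot is open with its white slot rim visible in the crop at about (288,140). Now I lower it.

Request:
play_rows(translation=[[0,0,0.5],[0,0,0.8],[0,0,0.8],[0,0,0.8],[0,0,0.7],[0,0,0.4],[0,0,0.15],[0,0,0]], twist=[[0,0,0],[0,0,0],[0,0,0],[0,0,0],[0,0,0],[0,0,0],[0,0,0],[0,0,0]], gripper=[-1,-1,-1,-1,-1,-1,-1,-1])

```text
time: 12.2
tool_pos: [0.5343, 0.2843, 0.2514]
ee_rot: [-3.14, 0.0, 2.067]
wrist_force: [0.5, 0.2, -2.9]
width: 0.0176
finger_force: 30.0
```

Request:
play_rows(translation=[[0,0,0.1],[0,0,0.05],[0,0,0]], twist=[[0,0,0],[0,0,0],[0,0,0]], gripper=[-1,-1,-1])

```text
time: 12.5
tool_pos: [0.5345, 0.2854, 0.247]
ee_rot: [3.14, 0.0, 2.069]
wrist_force: [-0.4, 0.2, -1.8]
width: 0.0179
finger_force: 30.0
```

Request:
play_rows(translation=[[0,0,0.07],[0,0,0.05],[0,0,0.05],[0,0,0],[0,0,0]], twist=[[0,0,0],[0,0,0],[0,0,0],[0,0,0],[0,0,0]], gripper=[-1,-1,-1,-1,-1])

```text
time: 13.0
tool_pos: [0.5343, 0.2855, 0.2393]
ee_rot: [-3.141, 0.0, 2.069]
wrist_force: [-0.4, -0.3, -1.9]
width: 0.0175
finger_force: 30.0
```

Request:
play_rows(translation=[[0,0,0.03],[0,0,0.03],[0,0,0],[0,0,0]], twist=[[0,0,0],[0,0,0],[0,0,0],[0,0,0]], gripper=[-1,-1,-1,-1])

```text
time: 13.4
tool_pos: [0.5344, 0.2854, 0.2382]
ee_rot: [3.141, 0.0, 2.069]
wrist_force: [-3.7, -2.1, 6.2]
width: 0.0178
finger_force: 30.0
```

Request:
play_rows(translation=[[0,0,-0.03],[0,0,0],[0,0,0],[0,0,0],[0,0,0],[0,0,0],[0,0,0]], twist=[[0,0,0],[0,0,0],[0,0,0],[0,0,0],[0,0,0],[0,0,0],[0,0,0]], gripper=[-1,0,0,0,0,0,0])

```text
time: 14.1
tool_pos: [0.5343, 0.2854, 0.2382]
ee_rot: [-3.142, 0.0, 2.069]
wrist_force: [-0.1, -0.9, -0.3]
width: 0.0469
finger_force: 0.0
```

Request:
play_rows(translation=[[0,0,-0.3],[0,0,-0.6],[0,0,-0.9],[0,0,-0.9],[0,0,-0.9],[0,0,-0.9],[0,0,-0.3],[0,0,0]], twist=[[0,0,0],[0,0,0],[0,0,0],[0,0,0],[0,0,0],[0,0,0],[0,0,0],[0,0,0]], gripper=[0,0,0,0,0,0,0,0])

```text
time: 14.9
tool_pos: [0.5343, 0.2854, 0.4334]
ee_rot: [3.136, 0.001, 2.069]
wrist_force: [0.0, 0.7, 0.4]
width: 0.0471
finger_force: 0.0
```

```bash
python3 - <<'E'
from h import *
im=snap('top'); axis('top',im,(22,120,80),(35,255,255),.061,(183,212),40)
w=snap('wrist','w4.png')
go([.503,-.267,.43],np.radians(13.1))
E
```

```text
blob 96 [184. 209.] c [0.5389 0.2719] rect [0.5385 0.2728] [0.0186 0.0439] axis deg 119.18
at [0.5342 0.2854 0.4286] [-3.1392e+00 -1.0000e-04  2.0688e+00] t 15.0 q [ 0.4   0.21  1.18 -0.    1.75 -0.1 ] w 0.0474 F [ 0.1 -0.8 -0.8]
shift units [-11.76  -7.28  -0.02] twist units -13.01
```

View pics/w4.png

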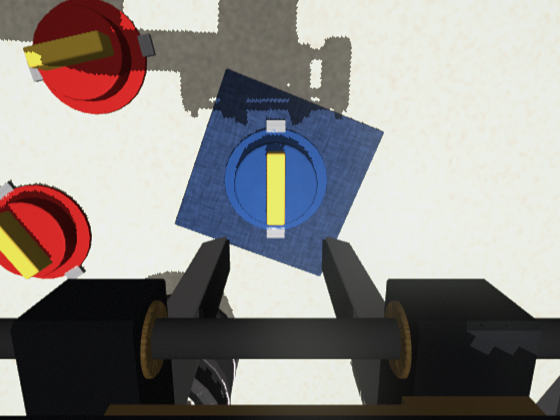

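The cover stands upright near the middle of the mat, with its bar at (276,188). Next I move to the fresh cartridge.

Request:
play_rows(translation=[[-0.4,-0.25,0],[-0.8,-0.5,0],[-0.86,-0.53,0],[-0.86,-0.53,0],[-0.86,-0.53,0],[-0.86,-0.53,0],[-0.86,-0.53,0],[-0.86,-0.53,0]], twist=[[0,0,0],[0,0,0],[0,0,0],[0,0,0],[0,0,0],[0,0,0],[0,0,0],[0,0,0]], gripper=[0,0,0,0,0,0,0,0])

```text
time: 15.8
tool_pos: [0.5166, -0.0157, 0.4279]
ee_rot: [-3.138, -0.002, 2.068]
wrist_force: [0.0, -0.2, 0.2]
width: 0.0472
finger_force: 0.0
```

Request:
play_rows(translation=[[-0.86,-0.53,0],[-0.86,-0.53,0],[-0.86,-0.53,0],[-0.86,-0.53,0],[-0.86,-0.53,0],[-0.8,-0.5,0],[-0.3,-0.2,0],[0,0,0]], twist=[[0,0,0],[0,0,0],[0,0,0],[0,0,0],[0,0,0],[0,0,0],[0,0,1],[0,0,1]], gripper=[0,0,0,0,0,0,0,0])

```text
time: 16.6
tool_pos: [0.5016, -0.2702, 0.4271]
ee_rot: [-3.137, -0.003, 1.86]
wrist_force: [0.9, 0.7, 0.6]
width: 0.0472
finger_force: 0.0
```

Request:
play_rows(translation=[[0,0,0],[0,0,0],[0,0,0],[0,0,0],[0,0,0],[0,0,0],[0,0,0],[0,0,0]], twist=[[0,0,1],[0,0,1],[0,0,1],[0,0,1],[0,0,1],[0,0,1],[0,0,1],[0,0,1]], gripper=[0,0,0,0,0,0,0,0])

```text
time: 17.4
tool_pos: [0.5021, -0.2676, 0.4277]
ee_rot: [-3.137, 0.0, 1.064]
wrist_force: [-0.4, 0.3, -0.3]
width: 0.0473
finger_force: 0.0
```

Request:
play_rows(translation=[[0,0,0],[0,0,0],[0,0,0],[0,0,0],[0,0,0],[0,0,0],[0,0,0],[0,0,0]], twist=[[0,0,1],[0,0,1],[0,0,1],[0,0,1],[0,0,1],[0,0,1],[0,0,1],[0,0,1]], gripper=[0,0,0,0,0,0,0,0])

```text
time: 18.2
tool_pos: [0.5021, -0.2676, 0.4277]
ee_rot: [-3.139, 0.004, 0.264]
wrist_force: [-0.3, 0.4, -0.2]
width: 0.0467
finger_force: 0.0
```

Request:
play_rows(translation=[[0,0,0],[0,0,0]], twist=[[0,0,0.4],[0,0,0]], gripper=[0,0])

```text
time: 18.4
tool_pos: [0.5022, -0.2675, 0.4279]
ee_rot: [-3.139, 0.003, 0.228]
wrist_force: [-0.6, 0.3, -0.2]
width: 0.047
finger_force: 0.0
```

```bash
python3 - <<'E'
from h import *
im=snap('wrist','w5.png'); axis('wrist',im,(45,70,30),(85,255,255),.116)
print([(d['centre'],d['score']) for d in robot.spot_point('fresh','wrist')][:2])
t=snap('top'); 
# slot in pot: bright rim of core
axis('top',t,(0,0,170),(180,40,255),.104,(264,212),14)
cv2.imwrite('pics/pot.png',cv2.cvtColor(cv2.resize(t[185:240,235:290],(440,440)),cv2.COLOR_RGB2BGR))
cv2.imwrite('pics/w5p.png',cv2.cvtColor(np.hstack([cv2.resize(im,(560,420)),cv2.resize(t[187:237,240:270+20],(240,240))[:240].repeat(2,0)[:420]]),cv2.COLOR_RGB2BGR))
go([.503,-.267,.293],np.radians(13.1))
E
```

```text
blob 1931 [276. 193.] c [ 0.5101 -0.2646] rect [ 0.5093 -0.2648] [0.0766 0.0167] axis deg 13.03
[([0.5001, -0.267, 0.0088], 0.93)]
blob 121 [265. 213.] c [0.5218 0.0381] rect [0.5259 0.0389] [0.0738 0.0318] axis deg 36.41
at [ 0.5026 -0.2673  0.4291] [-3.1402e+00  1.7000e-03  2.2900e-01] t 18.55 q [-0.59  0.13  1.28 -0.    1.74  0.75] w 0.0467 F [0.3 0.3 0.5]
shift units [ 0.02 -0.    3.4 ] twist units 0.0
```

View pics/w5p.png

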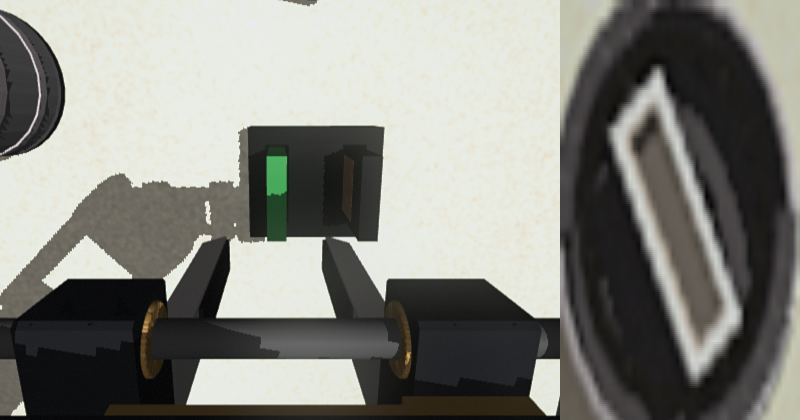

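Request:
play_rows(translation=[[0.05,0,0.5],[0,0,0.8],[0,0,0.8],[0,0,0.7],[0,0,0.4],[0,0,0.2],[0,0,0],[0,0,0]], twist=[[0,0,0],[0,0,0],[0,0,0],[0,0,0],[0,0,0],[0,0,0],[0,0,0],[0,0,0]], gripper=[0,0,0,0,0,0,0,0])

```text
time: 19.35
tool_pos: [0.5053, -0.2667, 0.2953]
ee_rot: [3.14, -0.001, 0.229]
wrist_force: [-0.7, -0.5, 0.4]
width: 0.047
finger_force: 0.0
```

Request:
play_rows(translation=[[0,0,0],[0,0,0],[0,0,0],[0,0,0],[0,0,0],[0,0,0],[0,0,0]], twist=[[0,0,0],[0,0,0],[0,0,0],[0,0,0],[0,0,0],[0,0,0],[0,0,0]], gripper=[-1,-1,-1,-1,-1,-1,-1])

```text
time: 20.05
tool_pos: [0.5052, -0.2665, 0.2946]
ee_rot: [3.141, -0.0, 0.229]
wrist_force: [0.8, 0.5, 2.2]
width: 0.0156
finger_force: 30.0
```

Request:
play_rows(translation=[[0,0,-0.2],[0,0,-0.5],[0,0,-0.7],[0,0,-0.8],[0,0,-0.8],[0,0,-0.6],[0,0,-0.2],[0,0,0]], twist=[[0,0,0],[0,0,0],[0,0,0],[0,0,0],[0,0,0],[0,0,0],[0,0,0],[0,0,0]], gripper=[-1,-1,-1,-1,-1,-1,-1,-1])

```text
time: 20.85
tool_pos: [0.5051, -0.2664, 0.4475]
ee_rot: [3.14, -0.002, 0.229]
wrist_force: [-0.3, -0.4, -1.1]
width: 0.0156
finger_force: 30.0
```

Request:
play_rows(translation=[[0.11,-0.35,0],[0.2,-0.6,0],[0.25,-0.77,0],[0.25,-0.77,0],[0.25,-0.77,0],[0.25,-0.77,0],[0.25,-0.77,0],[0.25,-0.77,0]], twist=[[0,0,0],[0,0,0],[0,0,0],[0,0,0],[0,0,0],[0,0,0],[0,0,0],[0,0,0]], gripper=[-1,-1,-1,-1,-1,-1,-1,-1])

```text
time: 21.65
tool_pos: [0.5246, -0.0308, 0.4437]
ee_rot: [-3.139, 0.004, 0.229]
wrist_force: [0.6, 0.6, -0.7]
width: 0.016
finger_force: 30.0
```

Request:
play_rows(translation=[[0.25,-0.77,0],[0.25,-0.77,0],[0.11,-0.35,0],[0,0,0],[0,0,0],[0,0,0],[0,0,0],[0,0,0]], twist=[[0,0,0],[0,0,0],[0,0,0],[0,0,-0.9],[0,0,-1],[0,0,-1],[0,0,-0.78],[0,0,0]], gripper=[-1,-1,-1,-1,-1,-1,-1,-1])

```text
time: 22.45
tool_pos: [0.5315, 0.0461, 0.4448]
ee_rot: [-3.14, 0.003, 0.596]
wrist_force: [0.2, 0.6, -0.8]
width: 0.0155
finger_force: 30.0
```

```bash
python3 - <<'E'
from h import *
go([.532,.0427,.40],.597)
im=snap('wrist','w6.png');s=snap('scene')
print('slot',proj('wrist',[.532,.0427,.104]),'tool down',proj('scene',[.532,.0427,.104]))
print([(d['centre'],d['score']) for d in robot.spot_point('fresh','scene')][:2],[(d['centre'],d['score']) for d in robot.spot_point('slot_mouth','scene')][:2],[(d['centre'],d['score']) for d in robot.spot_point('slot_mouth','wrist')][:2])
cv2.imwrite('pics/c6.png',cv2.cvtColor(np.hstack([cv2.resize(im[80:300,140:420],(400,314)),cv2.resize(s[130:290,180:384],(400,314))]),cv2.COLOR_RGB2BGR))
E
```

```text
at [0.5315 0.0461 0.4448] [-3.1403e+00  2.6000e-03  5.9640e-01] t 22.45 q [-0.02  0.05  1.33 -0.    1.76  0.95] w 0.0155 F [ 0.2  0.6 -0.8]
shift units [-0.03  0.08  1.12] twist units -0.01
slot [[279.96248337 198.21932957]] tool down [[276.80743603 196.7849991 ]]
[([0.5253, 0.0387, 0.1584], 0.62)] [([0.6856, -0.1693, 0.0], 0.63), ([0.5306, 0.0385, 0.1042], 0.61)] [([0.5314, 0.04, 0.1049], 0.66)]
```

View pics/c6.png

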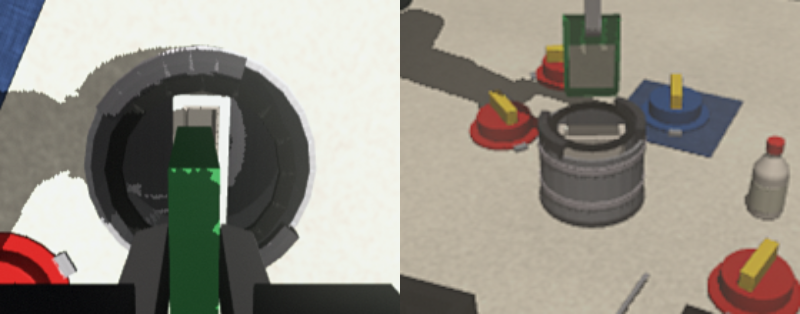

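```bash
python3 - <<'E'
from h import *
im=cv2.imread('pics/w6.png')
cv2.imwrite('pics/c7.png',cv2.resize(im[135:215,230:330],(800,640),interpolation=cv2.INTER_CUBIC)[:600])
o=robot.get_obs(); y=.5964; X=np.array([np.cos(y),np.sin(y),0]);Y=np.array([np.sin(y),-np.cos(y),0])
p=np.array([.532,.0427,.104])
print('rim far corners pred',proj('wrist',[p+.044*X-.017*Y,p+.044*X+.017*Y]).round(1),'slot far',proj('wrist',[p+.036*X-.009*Y,p+.036*X+.009*Y]).round(1))
f=np.array([*o['tool_pos'][:2],o['tool_pos'][2]-.2866]); print('foot far pred',proj('wrist',[f+.032*X-.005*Y,f+.032*X+.005*Y,f+.035*X-.008*Y+[0,0,.012],f+.035*X+.008*Y+[0,0,.012]]).round(1))
print('px per mm', (proj('wrist',[p+.045*X])-proj('wrist',[p+.044*X]))[0],(proj('wrist',[f+.033*X])-proj('wrist',[f+.032*X]))[0])
E
```

```text
rim far corners pred [[259.8 148.2]
 [299.7 148.2]] slot far [[269.3 157.6]
 [290.2 157.6]]
foot far pred [[269.5 169.5]
 [283.5 169.5]
 [264.8 167.6]
 [288.3 167.6]]
px per mm [ 0.00186808 -1.18289926] [-6.84648995e-04 -1.39064755e+00]
```

View pics/c7.png

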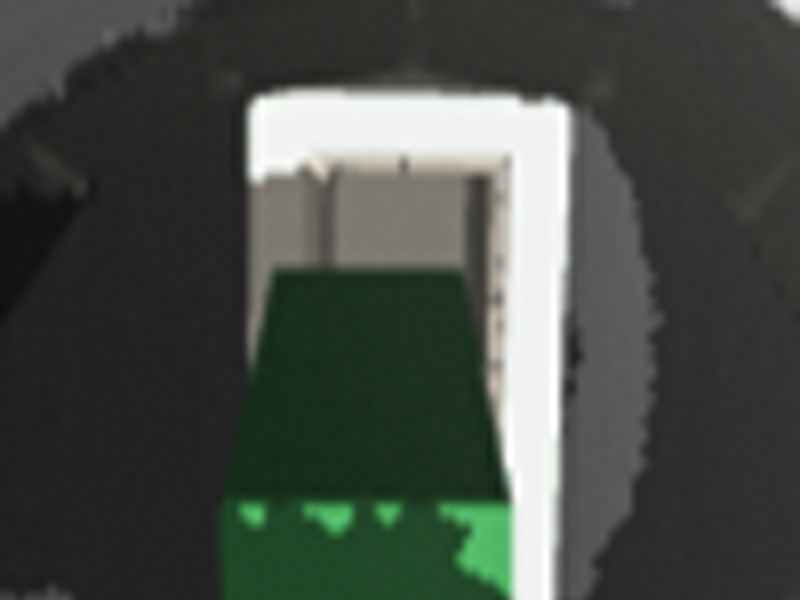

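The slot rim spans (261–301, 146) and the cartridge's far edge spans (264–288, 169). Both are aligned to within about 2 mm after the shift, so I descend.

Request:
play_rows(translation=[[0.02,0.105,0],[0,0,0.4],[0,0,0.5],[0,0,0.3],[0,0,0],[0,0,0]], twist=[[0,0,0],[0,0,0],[0,0,0],[0,0,0],[0,0,0],[0,0,0]], gripper=[-1,-1,-1,-1,-1,-1])

```text
time: 23.3
tool_pos: [0.5349, 0.043, 0.3985]
ee_rot: [3.141, 0.0, 0.597]
wrist_force: [-0.0, 0.4, -2.3]
width: 0.0157
finger_force: 30.0
```

```bash
python3 - <<'E'
from h import *
go([.5338,.0427,.380],.597)
im=snap('wrist')
cv2.imwrite('pics/c8.png',cv2.cvtColor(cv2.resize(im[115:215,230:330],(600,600),interpolation=cv2.INTER_CUBIC),cv2.COLOR_RGB2BGR))
E
```

```text
at [0.5349 0.043  0.3985] [3.1415 0.     0.5966] t 23.3 q [-0.03  0.06  1.41 -0.    1.67  0.95] w 0.0157 F [-0.   0.4 -2.3]
shift units [-0.03 -0.01  0.46] twist units -0.0
```

View pics/c8.png

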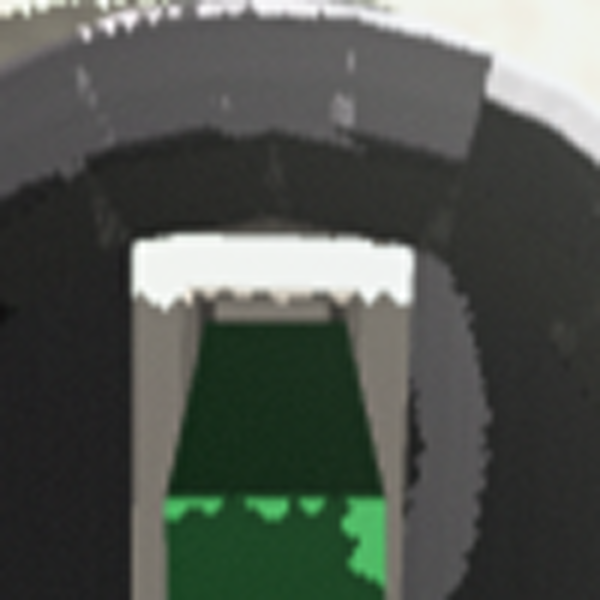

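Cartridge (203–348) and slot rim (133–413) are centred to about 0.3 mm. I insert gently.

Request:
play_rows(translation=[[0,0,0.1],[0,0,0.1],[0,0,0.1],[0,0,0.1],[0,0,0.1],[0,0,0]], twist=[[0,0,0],[0,0,0],[0,0,0],[0,0,0],[0,0,0],[0,0,0]], gripper=[-1,-1,-1,-1,-1,-1])

```text
time: 23.95
tool_pos: [0.5345, 0.0431, 0.3773]
ee_rot: [-3.14, 0.001, 0.597]
wrist_force: [-0.7, 0.5, -2.1]
width: 0.016
finger_force: 30.0
```

Request:
play_rows(translation=[[0,0,0.15],[0,0,0.2],[0,0,0.2],[0,0,0.2],[0,0,0]], twist=[[0,0,0],[0,0,0],[0,0,0],[0,0,0],[0,0,0]], gripper=[-1,-1,-1,-1,-1])

```text
time: 24.45
tool_pos: [0.5346, 0.0431, 0.3461]
ee_rot: [-3.14, 0.002, 0.597]
wrist_force: [-1.4, 0.3, -3.1]
width: 0.0158
finger_force: 30.0
```

Request:
play_rows(translation=[[0,0,0.2],[0,0,0.2],[0,0,0.2],[0,0,0.1],[0,0,0]], twist=[[0,0,0],[0,0,0],[0,0,0],[0,0,0],[0,0,0]], gripper=[-1,-1,-1,-1,-1])

```text
time: 24.95
tool_pos: [0.5345, 0.0431, 0.3188]
ee_rot: [-3.14, 0.002, 0.597]
wrist_force: [-3.0, 0.2, -3.4]
width: 0.0155
finger_force: 30.0
```

Request:
play_rows(translation=[[0,0,0.08],[0,0,0.06],[0,0,0.05],[0,0,0.03],[0,0,0],[0,0,0]], twist=[[0,0,0],[0,0,0],[0,0,0],[0,0,0],[0,0,0],[0,0,0]], gripper=[-1,-1,-1,-1,-1,-1])

```text
time: 25.55
tool_pos: [0.5344, 0.0431, 0.3118]
ee_rot: [-3.141, 0.001, 0.597]
wrist_force: [-6.4, 1.2, 0.1]
width: 0.0162
finger_force: 30.0
```

Request:
play_rows(translation=[[0,0,0.05],[0,0,0.04],[0,0,0],[0,0,0]], twist=[[0,0,0],[0,0,0],[0,0,0],[0,0,0]], gripper=[-1,-1,-1,-1])

```text
time: 25.95
tool_pos: [0.5342, 0.0431, 0.3107]
ee_rot: [3.141, 0.0, 0.597]
wrist_force: [-9.4, 0.4, 10.5]
width: 0.0163
finger_force: 30.0
```

It is on the floor (0.3107 against an expected 0.3106, with the upward force rising). Now I release it.

Request:
play_rows(translation=[[0,0,-0.04],[0,0,0],[0,0,0],[0,0,0],[0,0,0],[0,0,0]], twist=[[0,0,0],[0,0,0],[0,0,0],[0,0,0],[0,0,0],[0,0,0]], gripper=[-1,-0.1,-0.1,-0.1,-0.1,-0.1])

```text
time: 26.55
tool_pos: [0.535, 0.043, 0.3095]
ee_rot: [3.141, -0.001, 0.597]
wrist_force: [-0.5, 0.7, -0.6]
width: 0.0422
finger_force: 0.0
```

Request:
play_rows(translation=[[0,0,-0.2],[0,0,-0.5],[0,0,-0.8],[0,0,-0.8],[0,0,-0.8],[0,0,-0.6],[0,0,-0.2],[0,0,0]], twist=[[0,0,0],[0,0,0],[0,0,0],[0,0,0],[0,0,0],[0,0,0],[0,0,0],[0,0,0]], gripper=[-0.1,-0.1,-0.1,-0.1,-0.1,-0.1,-0.1,-0.1])

```text
time: 27.35
tool_pos: [0.5347, 0.0431, 0.4671]
ee_rot: [3.14, -0.003, 0.597]
wrist_force: [0.2, 0.1, 0.3]
width: 0.042
finger_force: 0.0
```

```bash
python3 - <<'E'
from h import *
im=snap('wrist');s=snap('scene')
print([(d['centre'],d['score']) for d in robot.spot_point('fresh','scene')][:2])
cv2.imwrite('pics/c9.png',cv2.cvtColor(np.hstack([cv2.resize(im[80:300,140:420],(400,314)),cv2.resize(s[130:290,180:384],(400,314))]),cv2.COLOR_RGB2BGR))
E
```

```text
[]
```

View pics/c9.png

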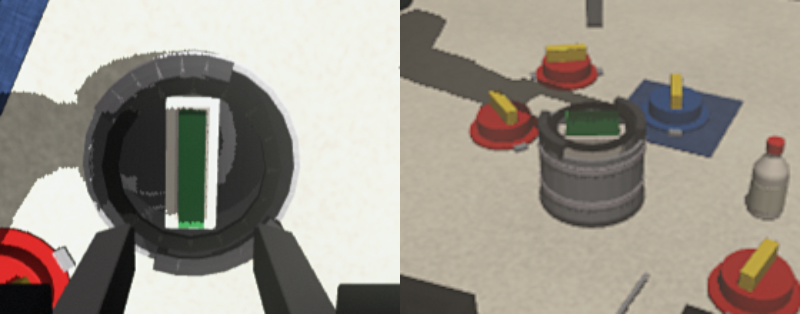

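The wrist and scene crops show the green cartridge standing in the slot at about (195,165), with its top protruding as expected. The cover stands on the mat and the gripper is clear of everything, so I hand in.

```bash
python3 -c "
from bench import robot
print(robot.close_job())"
```

```text
the job is handed in; nothing more can be done
None
```

The blue cover stands upright near the middle of the mat and the fresh cartridge is fully home in the pot's slot; I handed the job in with the gripper clear after about 27 s, and no verdict came back.

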